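Refit the hob's control knob and hold it pressed in

ROBOT

A 6-joint arm with a two-finger parallel gripper is mounted at the origin on a cart in front of the work surface, level with it; the furniture and walls round the work are solid. World frame = base frame: x ahead of the robot, y to its left, z up, the work surface at z = 0. Lengths are in m, angles in degrees, forces in N, time in s.
With the tool pointing down it reaches from about 0.3 to 0.75 m from the base axis. Payload 8.5 kg.
Tool frame: the origin (TCP) lies on the centre line of the jaws, within the pads' length; the fingertips stand 11 mm ahead of it and the grasp point (between the pads) lies 8 mm behind it; z points along the fingers, y is the line along which they close (so a half turn about z gives the same grasp; the last joint's range is limited). The gripper opens to 85 mm and grips with 20 to 120 N. Pads are 22 mm wide; open, the fingers measure 114 mm over their backs; the gripper's body (76 mm by 85 mm) begins 54 mm behind the grasp point. The pads swing forward as they close: fully open they stand 13 mm farther back than shut.
Start: joints at [-75.418, 21.807, 74.336, -0, 83.858, -12.336], TCP at [0.249, -0.49, 0.242] pointing down, gripper open.
Joint ranges: [-178.18, 178.18], [-50.72, 133.34], [12.68, 142.11], [-81.47, 261.47], [9.98, 163.14], [-165.26, 165.26]. Speed limits (degrees/s): [136.94, 136.94, 180, 180, 180, 180].

INTERFACE

Orientations are given as a 3x3 rotation matrix whose columns are the frame's x, y, z axes.
In Python, from rig import env gives the robot as it stands.
- The arm moves only by the shell command python3 nudge.py 'ROWS' [FORCE]. ROWS is a JSON list of rows, 1 to 10 of them, each of 5 numbers: dx, dy, dz in m, then a turn about the tool's z in degrees, then the finger opening in m; each row shifts and turns the commanded pose from where the row before left it, along the tool's axes as they then stand; what a row does not reach is not made up. A row lasts 1/10 s, in which the tool goes at most 0.05 m and 8.59 degrees, less where a joint would pass 70% of its speed; a pose out of reach is approached as far as the arm can. The fingers move at their own pace and stop on an object; FORCE is the grip in N (left out, the last holds). Time passes only in rows, so rows that do not move let the fingers close. It prints the time, the measured TCP pose, the force, the opening and the grip force at its end.
- env.observe(): the state, without advancing time (a new reading comes with each control period).
- env.get_image(name): name is "side" or "top" or "wrist"; returns a dict with "pixels" (384x512x3 uint8, red, green, blue), "K" (3x3 intrinsics, pixels), "distortion" ([k1, k2, p1, p2, k3] as OpenCV has them; the pictures are not rectified), "extrinsics" (4x4, takes a point from world to camera coordinates). Camera axes: x right, y down, z forward; pixel columns grow to the right and rows downward; lengths in m; the calibration is good to about 2 mm. A picture is of the moment at which its call begins. There is no depth.
- env.close_job(): hands the job in; it is judged then, once.
The state is a dict: "time_s": time; "q": joint angles; "qvel": joint speeds; "joint_efforts": joint torques, N m; "position": TCP position; "tool_rot": TCP orientation; "ft_force": force on the tool from outside, world axes, zero at the start; "wrist_torque": the same for the moment, N m; "grip_width": finger opening in m; "gripper_force": force on a finger pad.
Only numpy, scipy, OpenCV 4.12 (cv2) and the standard library are available. Lean on these libraries where they do the work, as an engineer would, in place of code of your own. Each camera call takes 0.05 s, during which the arm holds its last target. There are 200 camera calls.

TASK

The gas hob's control was taken apart for cleaning: put the flat ring plate back over the round boss so that it lies flat on the hob, and let go of it. Then pick up the knob, turn it so that the flat of its D-shaped bore (on the side of its pointer) matches the flat on the shaft, push it fully onto the shaft and press the sprung shaft well in, as for lighting the burner. Finish while still holding the knob pressed in, and leave the other things on the worktop where they are.

Things in the scene. Friction and masses are not known exactly. Their poses are not given: they have to be found in the camera images.
- hob: Flat steel single-burner gas hob fixed to the worktop, 280 x 220 mm, its top face 50 mm above the worktop; origin at the centre of its underside; z up. The burner with a four-armed pan support (136 mm across, rising 24 mm above the top face) is centred at x = +45 mm, y = 0; the control stands at x = -100 mm, y = 0 (the robot's side).
- boss_foot (a point): Point on the hob's top face at the axis of the round boss (22 mm across, 14 mm tall) that the ring plate goes over; the brass shaft rises from the middle of the boss. z up.
- shaft_tip (a point): Centre of the shaft's top end, 40 mm above the hob's top face when not pressed; z up. The upright brass shaft is round, 12 mm across, with one flat 2 mm from its axis along its length, facing this point's +x; its top 3 mm are bevelled. It stays stiffly at the angle it was left (up to 0.6 rad either way from the hob's x).
- stem (a joint): How far the shaft is pressed in, in m: 0 = fully out, 0.006 = stop. Straight down against a spring: 5 N to start, 11 N at the stop.
- ring_plate: Loose aluminium ring plate lying flat on the worktop, 54 mm outer diameter, hole 26 mm, 12 mm thick, fine dark ticks on top; origin at the centre of its underside, z up. Any way round will do.
- knob: Black knob, upright, 42 mm tall; origin: centre of underside. Round body 43 mm across at the foot, 34 at its top, 22 tall; above it a bar grip along the knob's x, 14 mm wide, x = -19 to +24 mm; the pointed +x end has a white line. Bore opens downward: 13.4 mm across, 18 deep, flat on the +x side 2.6 mm off axis. Fully on, the origin is 18 mm below the shaft's tip.
- pointer (a point): Top of the knob's pointed end, 24 mm out along the knob's +x and 42 mm above its underside; it must end up on the side to which the shaft's flat faces.
- salt_shaker: Bystander, not to be disturbed: a glass salt shaker with a grey top, 44 mm across, 90 mm tall; origin at the centre of its underside.
- jam_jar: Bystander, not to be disturbed: a jam jar with a yellow lid, 69 mm across, 88 mm tall; origin at the centre of its underside.
- pepper_bar: Bystander, not to be disturbed: a glass spice jar with a red cap, 45 mm across, 108 mm tall; origin at the centre of its underside.

How it is judged:
By the outcome, as a careful person would: the job done as asked, in the order asked, and still so for the second after the job is handed in, while the arm keeps its last pose, push and grip.
It also fails if it takes over 58 s, if anything falls off the work surface, if the arm or the gripper's body presses on something with over 40 N, if the wrist force passes 120 N, or if a joint passes its speed limit or range.

## Working session

There is one attempt and no reset: what is moved stays moved. The work goes in short steps, Python scripts to look and compute and a shell command to move; the robot and the scene stay as the last step left them, time stands still between calls to the robot, and variables do not carry over. Pictures are saved under pics/ and viewed, at most 10 in all, crops included, and the job is handed in when it is done.

```bash
ls; mkdir -p pics; cat > h.py <<'E'
import numpy as np, cv2
from rig import env
def grab(n,f=None):
    im=env.get_image(n)
    im['K']=np.array(im['K'],float); im['D']=np.array(im['distortion'],float); im['E']=np.array(im['extrinsics'],float)
    im['bgr']=cv2.cvtColor(np.array(im['pixels']),cv2.COLOR_RGB2BGR)
    if f: cv2.imwrite('pics/'+f,im['bgr'])
    return im
def ray(im,uv):
    p=cv2.undistortPoints(np.array([[uv]],float),im['K'],im['D'])[0,0]
    R,t=im['E'][:3,:3],im['E'][:3,3]
    return -R.T@t, R.T@np.array([p[0],p[1],1.])
def onz(im,uv,z):
    o,d=ray(im,uv); return o+d*(z-o[2])/d[2]
def tri(obs):
    A=np.zeros((3,3));b=np.zeros(3)
    for im,uv in obs:
        o,d=ray(im,uv); d=d/np.linalg.norm(d); P=np.eye(3)-np.outer(d,d); A+=P;b+=P@o
    x=np.linalg.solve(A,b)
    res=[np.linalg.norm(np.cross(x-ray(i,u)[0],ray(i,u)[1]/np.linalg.norm(ray(i,u)[1]))) for i,u in obs]
    return x,res
def proj(im,X):
    r=cv2.Rodrigues(im['E'][:3,:3])[0]
    return cv2.projectPoints(np.array(X,float).reshape(-1,1,3),r,im['E'][:3,3],im['K'],im['D'])[0].reshape(-1,2)
E
python3 - <<'E'
from h import *
import pickle
ims={n:grab(n) for n in('side','top','wrist')}
pickle.dump(ims,open('i0.pkl','wb'))
for n,i in ims.items(): print(n,i['K'].round(1).tolist(),i['D'].round(3),(-i['E'][:3,:3].T@i['E'][:3,3]).round(3),i['E'][:3,:3].round(2).tolist())
for n in ims: cv2.imwrite(f'pics/{n}0.png',cv2.resize(ims[n]['bgr'],(800,600),interpolation=cv2.INTER_CUBIC))
print(env.observe())
E
```

```text
nudge.py
pics
rig.py
side [[419.6, 0.0, 251.6], [0.0, 419.6, 187.4], [0.0, 0.0, 1.0]] [-0.145  0.     0.     0.     0.   ] [ 0.383 -0.997  0.702] [[0.97, -0.22, -0.02], [-0.14, -0.53, -0.83], [0.18, 0.82, -0.55]]
top [[377.8, 0.0, 250.1], [0.0, 377.8, 186.6], [0.0, 0.0, 1.0]] [0.036 0.    0.    0.    0.   ] [ 0.391 -0.078  1.2  ] [[0.02, -1.0, 0.03], [-0.99, -0.02, -0.16], [0.16, -0.02, -0.99]]
wrist [[306.6, 0.0, 251.0], [0.0, 306.6, 187.6], [0.0, 0.0, 1.0]] [-0.002  0.     0.     0.     0.   ] [ 0.322 -0.453  0.374] [[0.45, -0.89, -0.0], [-0.85, -0.43, 0.32], [-0.28, -0.14, -0.95]]
{'time_s': 0.15, 'q': array([-7.54186013e+01,  2.18323635e+01,  7.43712193e+01,  2.15970710e-04,
        8.38575812e+01, -1.23371950e+01]), 'qvel': array([ 0.04573791, -0.16755538, -0.15245208, -0.01858227, -0.01821031,
        0.00374872]), 'joint_efforts': array([ 2.61847381e-03, -4.48625565e+01, -2.31345195e+01, -1.60932773e-04,
        3.75172895e-03, -9.91034028e-07]), 'position': array([ 0.24893293, -0.49021482,  0.2418723 ]), 'tool_rot': array([[ 8.91650872e-01,  4.52723593e-01, -2.65125247e-04],
       [ 4.52723611e-01, -8.91650303e-01,  1.03407438e-03],
       [ 2.31750863e-04, -1.04206178e-03, -9.99999430e-01]]), 'ft_force': array([0.05657932, 0.08712813, 0.05833513]), 'wrist_torque': array([-0.00568401,  0.02103435, -0.03343843]), 'gripper_force': 0.0, 'grip_width': 0.08544656213180811}
```

View pics/side0.png

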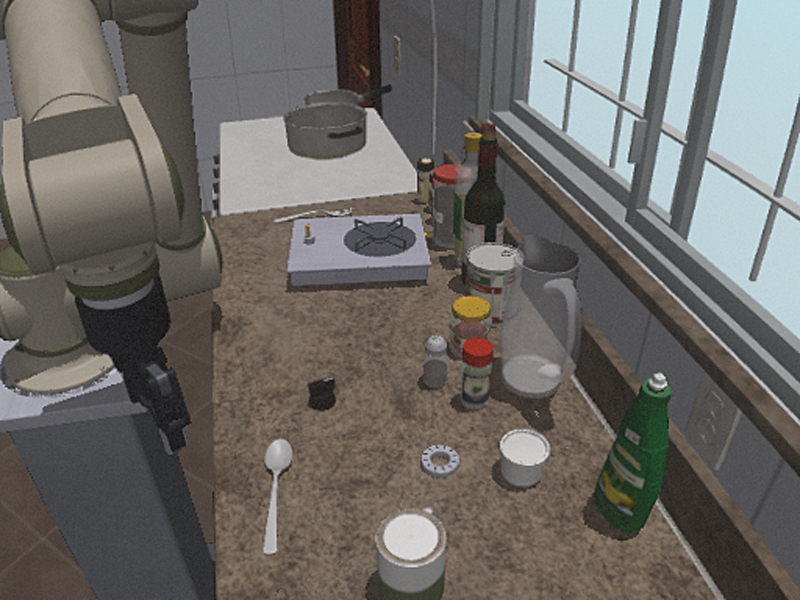

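View pics/top0.png

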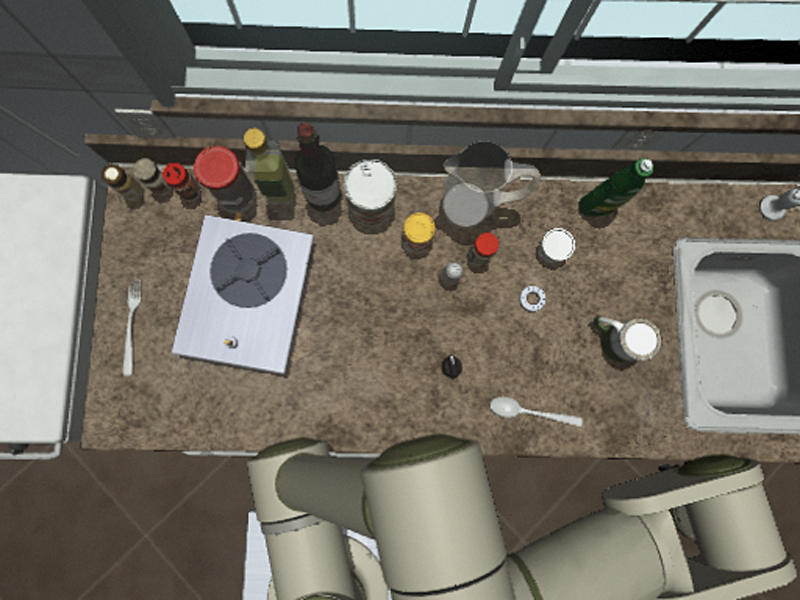

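The side picture (scaled 1.5625x) shows the shaft tip at about (308,226), the knob at (321,392) and the ring at (440,461). In the top picture they are at (231,342), (452,366) and (533,298). Next I'll measure them with masks.

```bash
python3 - <<'E'
from h import *
import pickle
ims=pickle.load(open('i0.pkl','rb'))
s=1.5625
for n,a,b in [('shaft',(308,226),(231,340)),('ring',(440,459),(533,298)),('knobtop',(322,381),(453,362)),('salt',(436,341),(454,269)),('pepper',(478,348),(487,243)),('jam',(471,308),(419,227))]:
    x,r=tri([(ims['side'],np.array(a)/s),(ims['top'],np.array(b)/s)]); print(n,x.round(4),np.round(r,4))
def comps(im,m,c,rad):
    u,v=np.array(c)/s; w=np.zeros(m.shape,np.uint8); cv2.circle(w,(int(u),int(v)),rad,255,-1)
    m=cv2.bitwise_and(m.astype(np.uint8)*255,w)
    cs,_=cv2.findContours(m,cv2.RETR_EXTERNAL,cv2.CHAIN_APPROX_NONE)
    return m,sorted(cs,key=cv2.contourArea)[::-1]
for n,k,r in(('side',(322,392),16),('top',(452,366),14)):
    m,cs=comps(ims[n],ims[n]['bgr'].max(2)<45,k,r)
    print('knob',n,cv2.contourArea(cs[0]),cv2.boundingRect(cs[0]),cv2.minAreaRect(cs[0]))
for n,k,r in(('side',(440,461),18),('top',(533,298),14)):
    h=ims[n]['bgr'].astype(int)
    m,cs=comps(ims[n],(h.min(2)>120)&(h[:,:,0]>=h[:,:,2]-10),k,r)
    m=cv2.morphologyEx(m,cv2.MORPH_CLOSE,np.ones((3,3)))
    cs,_=cv2.findContours(m,cv2.RETR_EXTERNAL,cv2.CHAIN_APPROX_NONE); c=max(cs,key=cv2.contourArea)
    e=cv2.fitEllipse(cv2.convexHull(c)); print('ring',n,cv2.contourArea(c),e, onz(ims[n],e[0],.006))
def crop(n,c,hw=20,k=13):
    u,v=(np.array(c)/s).astype(int); return cv2.resize(ims[n]['bgr'][v-hw:v+hw,u-hw:u+hw],(260,260),interpolation=cv2.INTER_NEAREST)
cv2.imwrite('pics/c1.png',np.vstack([np.hstack([crop('side',c) for c in((322,392),(440,461),(308,232))]),np.hstack([crop('top',c) for c in((452,366),(533,298),(231,342))])]))
E
```

```text
shaft [0.4688 0.1919 0.0893] [0.0004 0.0004]
ring [ 0.5748 -0.3975  0.009 ] [0.0009 0.0009]
knobtop [ 0.4373 -0.2294  0.0402] [0.0014 0.0014]
salt [ 0.6167 -0.2257  0.0806] [0.0006 0.0006]
pepper [ 0.6637 -0.2857  0.1036] [0.0001 0.0001]
jam [ 0.6974 -0.1566  0.0826] [0.0001 0.0001]
knob side 233.5 (198, 243, 17, 20) ((205.66761779785156, 252.6793670654297), (18.48386001586914, 16.106266021728516), 85.60128784179688)
knob top 82.0 (283, 228, 12, 14) ((288.5, 234.5), (11.0, 13.0), 0.0)
ring side 311.0 ((281.45123291015625, 293.2321472167969), (18.039812088012695, 23.46837043762207), 94.92893981933594) [ 0.5765991  -0.39330457  0.006     ]
ring top 183.0 ((340.61126708984375, 190.38873291015625), (15.512319564819336, 16.15593147277832), 135.0) [ 0.57538314 -0.39655592  0.006     ]
```

View pics/c1.png

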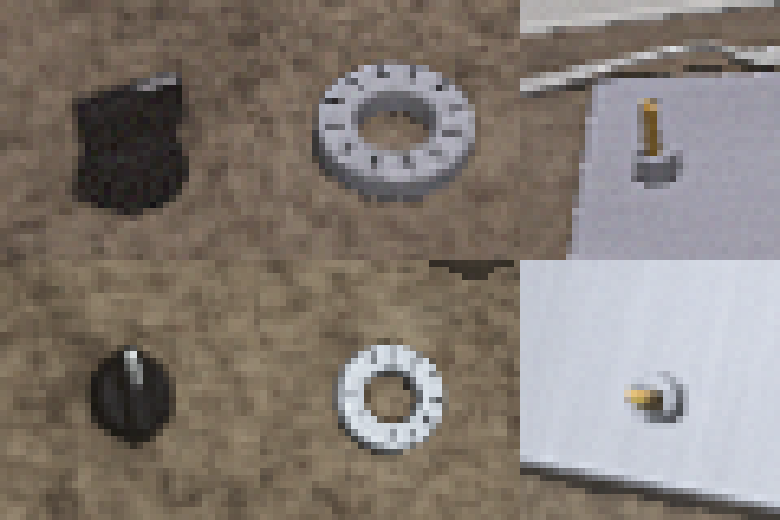

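The ring, knob and shaft tip heights (9, 40 and 89 mm) agree with the text. The knob's white line points roughly to +x. I'll move the wrist camera over the ring.

```bash
python3 nudge.py '[[0.047,0.009,0.01,0,0.085],[0.047,0.009,0.01,0,0.085],[0.047,0.009,0.01,0,0.085],[0.047,0.009,0.01,0,0.085],[0.047,0.009,0.01,0,0.085],[0.047,0.009,0.01,0,0.085],[0.047,0.009,0.01,0,0.085],[0,0,0,0,0.085],[0,0,0,0,0.085]]' 40
cat > ring.py <<'E'
from h import *
import sys
o=env.observe(); R=np.array(o['tool_rot']); p=np.array(o['position'])
im=grab('wrist',sys.argv[1]); zt=float(sys.argv[2]); X=np.array(eval(sys.argv[3]))
u=proj(im,[X])[0]; h=im['bgr'].astype(int)
m=((h.min(2)>110)&(h[:,:,0]>=h[:,:,2]-10)).astype(np.uint8)*255
w=np.zeros_like(m); cv2.circle(w,(int(u[0]),int(u[1])),75,255,-1); m=cv2.bitwise_and(m,w)
m=cv2.morphologyEx(m,cv2.MORPH_CLOSE,np.ones((5,5)))
cs,hi=cv2.findContours(m,cv2.RETR_CCOMP,cv2.CHAIN_APPROX_NONE)
for c,q in zip(cs,hi[0]):
    if cv2.contourArea(c)<150: continue
    e=cv2.fitEllipse(c); P=np.array([onz(im,x[0],zt) for x in c.astype(float)])
    cc,rr=cv2.minEnclosingCircle(P[:,:2].astype(np.float32)*1000)
    print('outer' if q[3]<0 else 'hole',cv2.contourArea(c),np.round(e[0],1),np.round(e[1],1),onz(im,e[0],zt).round(4),'circ',np.round(cc,1),round(rr,1))
print('tcp',p.round(4),'tool axes',R.round(4).tolist())
E
python3 ring.py w1.png 0.012 '[.575,-.397,.012]'
```

```text
time_s: 1.05
position: [0.5713, -0.397, 0.1712]
tool_rot: [[0.891, 0.454, -0.001], [0.454, -0.891, 0.001], [-0.001, -0.002, -1.0]]
ft_force: [-0.6, 0.1, 0.1]
grip_width: 0.0847
gripper_force: 0.0
outer 2135.5 [253.1 167. ] [51.5 52.9] [ 0.5765 -0.3958  0.012 ] circ [ 576.2 -395.9] 27.1
hole 577.5 [252.8 167.8] [25.9 28.6] [ 0.5757 -0.3959  0.012 ] circ [ 575.3 -396.3] 14.4
tcp [ 0.5713 -0.397   0.1712] tool axes [[0.8909, 0.4542, -0.0014], [0.4542, -0.8909, 0.001], [-0.0008, -0.0015, -1.0]]
```

View pics/w1.png

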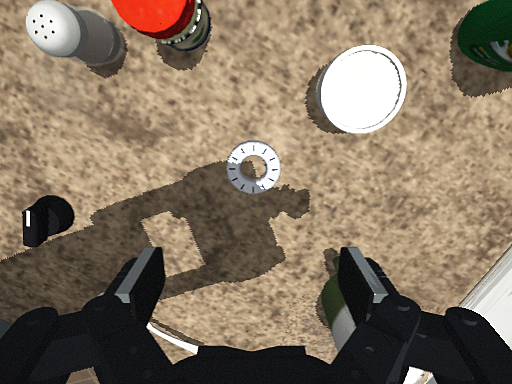

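The wrist picture shows the ring at (253,167), with outer radius 27.1 mm on the 12 mm plane, which matches. I'll go down and look again at the lower height.

```bash
python3 nudge.py '[[0.0046,0.0012,0.03,0,0.066],[0,0,0.04,0,0.066],[0,0,0.03,0,0.066],[0,0,0,0,0.066],[0,0,0,0,0.066]]' 40
python3 ring.py w2.png 0.012 '[.576,-.396,.012]'
```

```text
time_s: 1.6
position: [0.575, -0.3977, 0.0739]
tool_rot: [[0.892, 0.451, 0.001], [0.451, -0.892, -0.001], [0.0, 0.001, -1.0]]
ft_force: [-0.2, -0.5, 0.2]
grip_width: 0.066
gripper_force: 0.0
outer 753.5 [263.2 191.6] [28.9 60.8] [ 0.5908 -0.3985  0.012 ] circ [ 587.8 -397.7] 23.5
tcp [ 0.575  -0.3977  0.0739] tool axes [[0.8923, 0.4515, 0.0009], [0.4515, -0.8923, -0.001], [0.0003, 0.0013, -1.0]]
```

```bash
python3 nudge.py '[[0.0015,-0.001,0.03,0,0.066],[0,0,0.02,0,0.066],[0,0,0.01,0,0.066],[0,0,0.001,0,0.066],[0,0,0,0,0.05],[0,0,0,0,0.05],[0,0,0,0,0.05],[0,0,0,0,0.05],[0,0,0,0,0.05]]' 40
python3 -c "
from h import *
grab('wrist','w3.png')"
```

```text
time_s: 2.55
position: [0.5771, -0.3959, 0.0137]
tool_rot: [[0.892, 0.453, 0.003], [0.453, -0.892, -0.003], [0.001, 0.004, -1.0]]
ft_force: [-1.2, -0.1, 6.1]
grip_width: 0.0517
gripper_force: 42.0
```

View pics/w3.png

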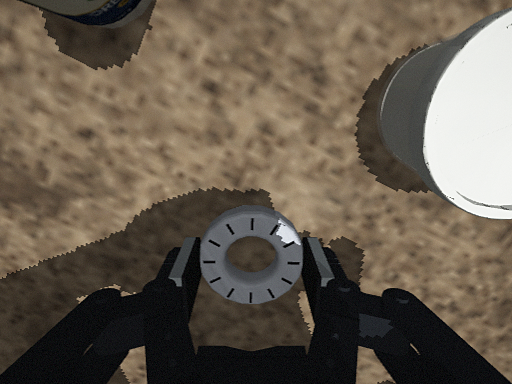

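The ring is between the pads, its centre at (252,254). I'll lift a little and measure where it sits in the grip.

```bash
python3 nudge.py '[[0,0,-0.02,0,0.05],[0,0,-0.04,0,0.05],[0,0,-0.04,0,0.05],[0,0,-0.04,0,0.05],[0,0,0,0,0.05]]' 40
cat > held.py <<'E'
from h import *
import sys
o=env.observe(); R=np.array(o['tool_rot']); p=np.array(o['position'])
im=grab('wrist',sys.argv[1])
for a in (-.011,0,.008,.011): print(a,proj(im,[p+R@[0,0,a]])[0].round(1))
for z in (0,.011): print('ring edge pts ±x,±y r27:',z,proj(im,[p+R@np.array(v) for v in((.027,0,z),(-.027,0,z),(0,.027,z),(0,-.027,z))]).round(0).tolist())
h=im['bgr'].astype(int); m=((h.min(2)>70)&(h[:,:,0]>=h[:,:,2])).astype(np.uint8)*255
m[:190]=0; m[:,:180]=0; m[:,320:]=0; m[330:]=0; m=cv2.morphologyEx(m,cv2.MORPH_CLOSE,np.ones((5,5)))
cs,hi=cv2.findContours(m,cv2.RETR_CCOMP,cv2.CHAIN_APPROX_NONE)
for c,q in zip(cs,hi[0]):
    if cv2.contourArea(c)>150:
        print(q[3]<0,cv2.contourArea(c),cv2.boundingRect(c),np.round(cv2.fitEllipse(c)[0],1),np.round(cv2.fitEllipse(c)[1],1))
cv2.imwrite('pics/'+sys.argv[1],np.vstack([cv2.resize(im['bgr'][180:340,150:350],(800,600)[:2])]))
print(o['grip_width'],o['gripper_force'],p.round(4))
E
python3 held.py w4.png
```

```text
time_s: 3.1
position: [0.5781, -0.3965, 0.159]
tool_rot: [[0.892, 0.453, 0.009], [0.453, -0.892, -0.009], [0.004, 0.012, -1.0]]
ft_force: [0.7, -0.4, -0.5]
grip_width: 0.0515
gripper_force: 42.0
-0.011 [252.1 272.1]
0 [252.  259.2]
0.008 [252.  250.9]
0.011 [252. 248.]
ring edge pts ±x,±y r27: 0 [[252.0, 209.0], [252.0, 304.0], [307.0, 259.0], [197.0, 259.0]]
ring edge pts ±x,±y r27: 0.011 [[252.0, 200.0], [252.0, 291.0], [303.0, 248.0], [201.0, 248.0]]
True 182.5 (307, 237, 13, 34) [314.6 247.9] [ 8.5 36.9]
True 256.0 (180, 237, 15, 50) [185.3 254.2] [ 9.7 51.8]
True 7969.0 (200, 205, 103, 99) [250.9 254.3] [ 98.1 103.5]
False 1439.5 (226, 235, 51, 38) [251.1 253.5] [37.  49.6]
0.051541418199710504 41.99673652765341 [ 0.5781 -0.3965  0.159 ]
```

View pics/w4.png

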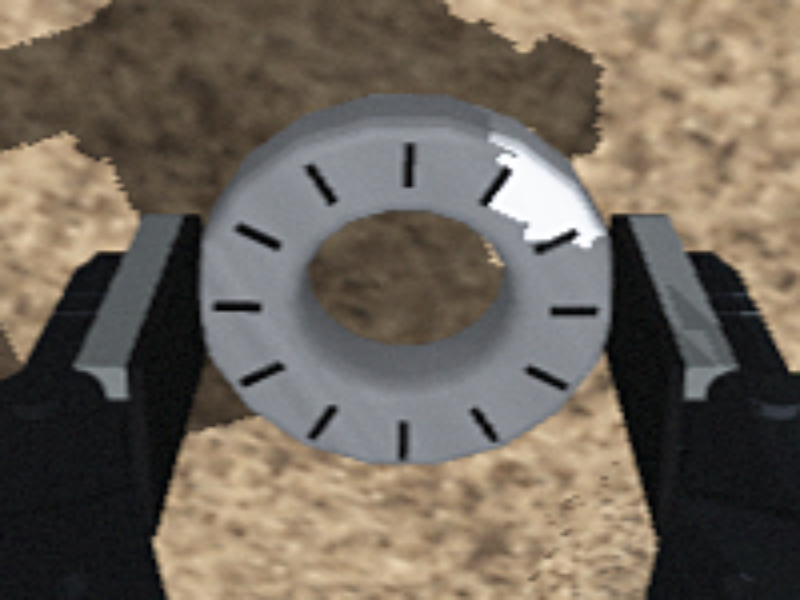

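The ring is held level between the pads, with its tick cross at full-frame pixel (251.5,262.4). I'll carry it toward the hob and stop short of the shaft for a look.

```bash
python3 nudge.py '[[0.008,-0.048,0,0,0.05],[0.008,-0.048,0,0,0.05],[0.008,-0.048,0,0,0.05],[0.008,-0.048,0,0,0.05],[0.008,-0.048,0,0,0.05],[0.008,-0.048,0,0,0.05],[0.008,-0.048,0,0,0.05],[0.008,-0.048,0,0,0.05],[0.008,-0.048,0,0,0.05],[0.008,-0.048,0,0,0.05]]' 40
python3 nudge.py '[[0.008,-0.048,0,0,0.05],[0.008,-0.048,0,0,0.05],[0,0,0,8,0.05],[0,0,0,8,0.05],[0,0,0,8,0.05],[0,0,0,8,0.05],[0,0,0,8,0.05],[0,0,0,0,0.05],[0,0,0,0,0.05]]'
python3 -c "
from h import *
im=grab('wrist','w5.png'); import pickle; pickle.dump(im,open('w5.pkl','wb'))
s=np.array([.4688,.1919,.09]); print(proj(im,[s,s-[0,0,.04]]).round(1))
h=im['bgr'].astype(int); m=((h[:,:,2]-h[:,:,0])>45).astype(np.uint8)*255
for c in cv2.findContours(m,0,1)[0]:
  if cv2.contourArea(c)>30: print(cv2.contourArea(c),cv2.boundingRect(c),cv2.minAreaRect(c))
"
```

```text
time_s: 4.15
position: [0.429, 0.0708, 0.1508]
tool_rot: [[0.892, 0.452, -0.001], [0.452, -0.892, 0.0], [-0.001, -0.001, -1.0]]
ft_force: [1.0, 0.6, -1.4]
grip_width: 0.0513
gripper_force: 42.0
time_s: 5.05
position: [0.4009, 0.1619, 0.151]
tool_rot: [[0.975, -0.223, -0.001], [-0.223, -0.975, -0.0], [-0.001, 0.0, -1.0]]
ft_force: [0.3, 0.1, 0.0]
grip_width: 0.0511
gripper_force: 42.1
[[180.3 122.1]
 [192.  115.8]]
60.5 (291, 276, 13, 14) ((298.6200256347656, 284.84002685546875), (8.40000057220459, 15.800003051757812), 36.869895935058594)
364.5 (194, 276, 31, 32) ((203.4185791015625, 297.16485595703125), (32.55030059814453, 27.209035873413086), 46.27302551269531)
47.0 (417, 253, 22, 9) ((427.5, 257.0), (8.0, 21.0), 90.0)
256.0 (161, 118, 26, 17) ((174.68966674804688, 126.22412872314453), (13.184369087219238, 25.62595558166504), 68.19859313964844)
131.0 (0, 71, 20, 27) ((5.216000080108643, 83.81200408935547), (23.590587615966797, 19.036909103393555), 55.304847717285156)
245.5 (0, 31, 22, 42) ((9.80000114440918, 51.400001525878906), (43.63943099975586, 15.17893123626709), 71.56504821777344)
64.0 (502, 15, 10, 20) ((506.5, 24.5), (19.0, 9.0), 90.0)
62450.0 (0, 0, 512, 341) ((251.15570068359375, 157.71754455566406), (273.2973327636719, 555.714111328125), 79.20403289794922)
95.5 (0, 0, 12, 31) ((2.9622642993927, 15.867923736572266), (31.59292984008789, 8.51635456085205), 74.05460357666016)
```

View pics/w5.png

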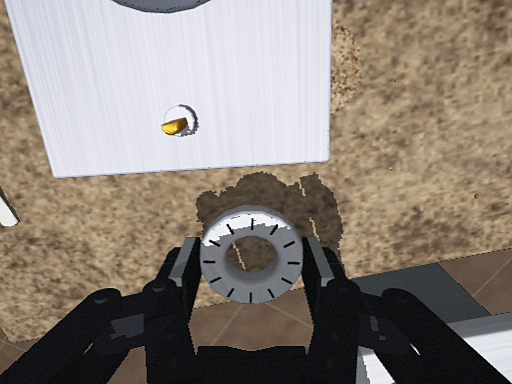

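The wrist picture shows the boss at (181,121), the gold shaft tip at its lower left near (167,127), and the ring still level in the grip. I'll measure the shaft axis from all three views.

```bash
python3 - <<'E'
from h import *
import pickle
ims=pickle.load(open('i0.pkl','rb')); ims['wrist']=pickle.load(open('w5.pkl','rb'))
lo={'side':(197,148),'top':(148,219),'wrist':(175,125)}
tips={}
for n,(u,v) in lo.items():
    h=ims[n]['bgr'].astype(int); r=22 if n=='wrist' else 10
    m=np.zeros(h.shape[:2],np.uint8); s=np.s_[v-r:v+r,u-r:u+r]
    m[s]=((h[s][:,:,2]-h[s][:,:,0])>50)
    m=(cv2.connectedComponents(m)[1]); k=m[m>0]; lab=np.bincount(k).argmax(); ys,xs=np.where(m==lab)
    P=np.c_[xs,ys].astype(float); c=P.mean(0); d=np.linalg.svd(P-c)[2][0]; t=(P-c)@d
    print(n,len(P),c.round(1),'ends',(c+d*t.min()).round(1),(c+d*t.max()).round(1))
    if n!='top': 
        a,b=P.min(0).astype(int)-6,P.max(0).astype(int)+7
        np.save(n+'m.npy',P)
i=ims['wrist']
big=cv2.resize(i['bgr'][98:148,148:208],(720,600),interpolation=cv2.INTER_CUBIC); cv2.imwrite('pics/c2.png',big)
E
```

```text
side 12 [196.7 146.5] ends [196.3 143. ] [197.2 151. ]
top 6 [145.  218.5] ends [144.  218.5] [146.  218.5]
wrist 283 [174. 126.] ends [186.3 121.4] [162.5 130.3]
```

View pics/c2.png

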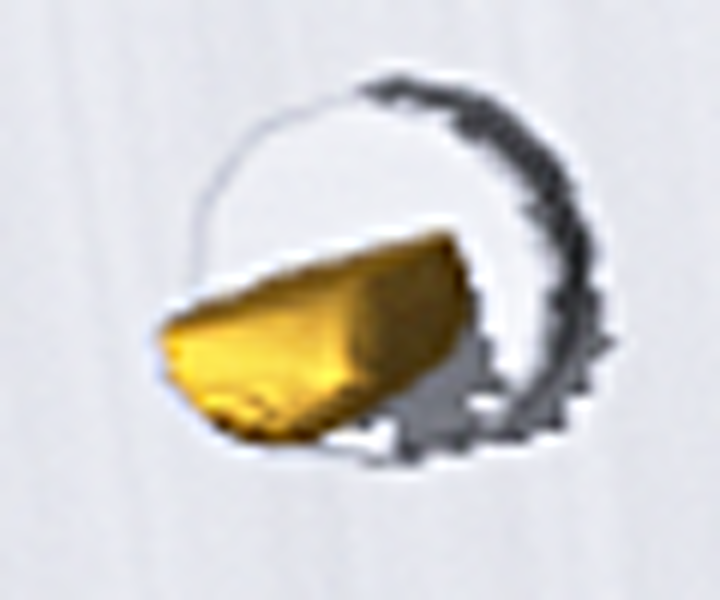

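In the crop, the boss top circle is centred near full-frame pixel (180,120). The D tip is centred near (171,125), and its flat faces image up and slightly left, about yaw +7°. I'll convert these to positions.

```bash
python3 - <<'E'
from h import *
import pickle
ims=pickle.load(open('i0.pkl','rb')); w=pickle.load(open('w5.pkl','rb'))
print('boss top',onz(w,(180,120.2),.064),'tip',onz(w,(171.3,125.3),.09))
# other views: side tip (196.3,143), base; top boss/tip from crop 2: scale 6.5
print('side tip on .09',onz(ims['side'],(196.4,142.6),.09),'top tip',onz(ims['top'],(144.0,218.5),.09))
# boss centre in crop c1: top crop origin (147-20,218-20): boss (656,398)->; side origin (197-20,148-20): boss top (657,157)
print('top boss',onz(ims['top'],(127+ (660-520)/6.5,198+(397-260)/6.5),.064),'side boss',onz(ims['side'],(177+(657-520)/6.5,128+157/6.5),.064))
print(tri([(w,(171.3,125.3)),(ims['side'],(196.4,143)),(ims['top'],(144.3,218.5))]))
print(tri([(w,(180,120.2)),(ims['side'],(177+(657-520)/6.5,128+157/6.5))]))
E
```

```text
boss top [0.46850315 0.19811464 0.064     ] tip [0.46815564 0.19792738 0.09      ]
side tip on .09 [0.46762694 0.20510666 0.09      ] top tip [0.46636173 0.20254383 0.09      ]
top boss [0.46667821 0.19567432 0.064     ] side boss [0.46885074 0.18834784 0.064     ]
(array([0.46719769, 0.19959022, 0.09114023]), [np.float64(0.0021521922230957617), np.float64(0.00024031615210056808), np.float64(0.001979915956939374)])
(array([0.46891634, 0.19945643, 0.0581314 ]), [np.float64(0.0007419385749930155), np.float64(0.0007419385749929861)])
```

The shaft axis is at (0.4683, 0.198), with a triangulated tip height of 0.091, which is consistent. I'll put the ring over the tip and check through the hole.

```bash
python3 nudge.py '[[0.03,-0.025,0,0,0.05],[0.03,-0.025,0,0,0.05],[0,0,0.02,0,0.05],[0,0,0.018,0,0.05],[0,0,0,0,0.05],[0,0,0,0,0.05]]'
cat > thr.py <<'E'
from h import *
import sys
o=env.observe(); im=grab('wrist',sys.argv[1]); p=np.array(o['position']);R=np.array(o['tool_rot'])
print(p.round(4),R[:2,:2].round(4).tolist())
ax=np.array([.4683,.198]); print('axis proj z=.09,.064,.05',proj(im,[[*ax,z] for z in(.09,.064,.05)]).round(1).tolist())
c=im['bgr'][200:320,190:315]; h=c.astype(int)
m=((h[:,:,2]-h[:,:,0])>50).astype(np.uint8)
for k in cv2.findContours(m,0,1)[0]:
    if cv2.contourArea(k)>10: x=cv2.boundingRect(k); print('gold',cv2.contourArea(k),x[0]+190,x[1]+200,x[2:])
cv2.imwrite('pics/'+sys.argv[1],cv2.resize(c,(625,600),interpolation=cv2.INTER_CUBIC))
E
python3 thr.py w6.png
```

```text
time_s: 5.7
position: [0.471, 0.1971, 0.1136]
tool_rot: [[0.974, -0.225, -0.0], [-0.225, -0.974, -0.0], [-0.0, 0.0, -1.0]]
ft_force: [-0.3, 0.5, 0.7]
grip_width: 0.0516
gripper_force: 42.1
[0.471  0.1971 0.1136] [[0.9743, -0.2251], [-0.2251, -0.9743]]
axis proj z=.09,.064,.05 [[251.1, 240.7], [251.1, 221.4], [251.1, 212.9]]
gold 165.5 240 237 (19, 12)
```

View pics/w6.png

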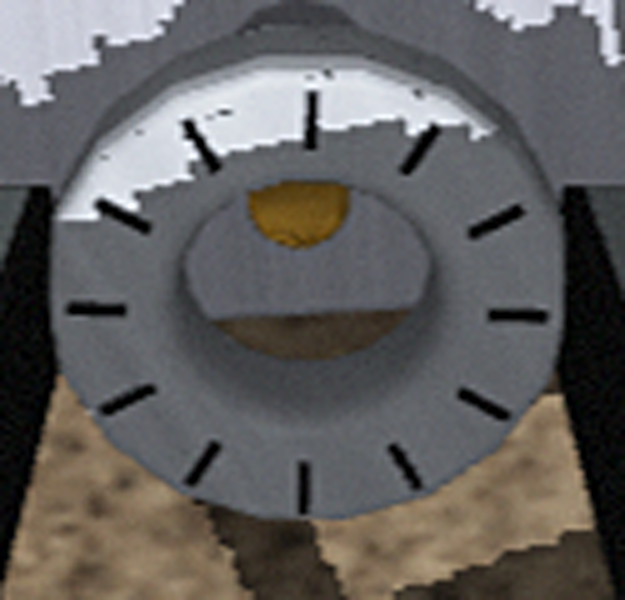

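The tip shows through the hole at (249.8,240), inside the rim, and the ring's tick cross is at (251.6,262.4). I'll lower the ring until its face is level with the tip. There the two compare directly in the image, whatever their heights.

```bash
python3 nudge.py '[[0,-0.0008,0.011,0,0.05],[0,0,0.011,0,0.05],[0,0,0,0,0.05],[0,0,0,0,0.05]]'
python3 thr.py w7.png; python3 - <<'E'
import cv2,numpy as np
c=cv2.imread('pics/w7.png')[::5,::5][:,:].astype(int)
g=(c[:,:,2]-c[:,:,0])>40
for r in range(30,100,2): 
    x=np.where(g[r])[0]; 
    if len(x): print(r+200,x.min()+190,x.max()+190,len(x))
E
```

```text
time_s: 6.15
position: [0.4711, 0.1979, 0.0911]
tool_rot: [[0.974, -0.226, -0.001], [-0.226, -0.974, -0.0], [-0.001, 0.0, -1.0]]
ft_force: [-0.4, 0.0, -0.3]
grip_width: 0.0511
gripper_force: 42.1
[0.4711 0.1979 0.0911] [[0.9741, -0.2263], [-0.2263, -0.9741]]
axis proj z=.09,.064,.05 [[252.7, 262.2], [252.4, 237.6], [252.3, 227.0]]
gold 627.5 240 237 (22, 35)
238 245 260 16
240 242 260 19
242 241 260 20
244 241 260 20
246 241 261 21
248 241 261 21
250 241 261 21
252 240 261 22
254 240 261 22
256 240 261 22
258 240 262 23
260 240 262 23
262 240 262 23
264 241 261 21
266 241 260 20
268 243 259 17
270 245 256 12
288 199 200 2
290 199 200 2
292 198 305 8
294 198 305 12
296 198 306 25
298 196 306 23
```

Face level with the tip, the tip centre is about (251,263) and the ring centre (251.6,262.4), so they agree within 1 mm. I'll lower the ring over the boss.

```bash
python3 nudge.py '[[0,0,0.01,0,0.05],[0,0,0.004,0,0.05],[0,0,0.003,0,0.05],[0,0,0.003,0,0.05],[0,0,0,0,0.05]]'; python3 nudge.py '[[0,0,0.003,0,0.05],[0,0,0.003,0,0.05],[0,0,0,0,0.05]]'
```

```text
time_s: 6.7
position: [0.471, 0.1979, 0.0709]
tool_rot: [[0.974, -0.226, -0.001], [-0.226, -0.974, -0.0], [-0.001, 0.0, -1.0]]
ft_force: [0.1, 0.6, -0.7]
grip_width: 0.0512
gripper_force: 42.1
time_s: 7.0
position: [0.471, 0.1979, 0.065]
tool_rot: [[0.974, -0.226, -0.001], [-0.226, -0.974, -0.0], [-0.001, 0.0, -1.0]]
ft_force: [-0.8, 0.1, -1.1]
grip_width: 0.0516
gripper_force: 42.1
```

Below the boss top with no side force, so it's going on. I'll lower to contact and release.

```bash
python3 nudge.py '[[0,0,0.001,0,0.05],[0,0,0.001,0,0.05],[0,0,0,0,0.05]]';  python3 nudge.py '[[0,0,0,0,0.066],[0,0,0,0,0.066],[0,0,0,0,0.066],[0,0,-0.03,0,0.066],[0,0,-0.04,0,0.066],[0,0,-0.04,0,0.066],[0,0,0,0,0.066],[0,0,0,0,0.066]]'
python3 thr.py w8.png; python3 - <<'E'
from h import *
import pickle
im=grab('wrist'); pickle.dump(im,open('w8.pkl','wb'))
u=proj(im,[[.4683,.198,.062],[.4683,.198,.09]]); print(u.round(1))
c=u[0].astype(int); cv2.imwrite('pics/c8.png',cv2.resize(im['bgr'][c[1]-40:c[1]+40,c[0]-50:c[0]+50],(750,600),interpolation=cv2.INTER_CUBIC)); print(c)
E
```

```text
time_s: 7.3
position: [0.4713, 0.1979, 0.0638]
tool_rot: [[0.974, -0.226, 0.001], [-0.226, -0.974, -0.0], [0.001, -0.0, -1.0]]
ft_force: [-1.2, 0.9, 3.5]
grip_width: 0.0515
gripper_force: 42.5
time_s: 8.1
position: [0.4711, 0.1979, 0.1735]
tool_rot: [[0.974, -0.226, 0.001], [-0.226, -0.974, 0.0], [0.001, -0.0, -1.0]]
ft_force: [-0.4, -0.5, -1.1]
grip_width: 0.0658
gripper_force: 0.0
[0.4711 0.1979 0.1735] [[0.9741, -0.2263], [-0.2263, -0.9741]]
axis proj z=.09,.064,.05 [[252.3, 202.5], [252.2, 191.2], [252.1, 186.0]]
gold 22.5 216 309 (9, 11)
gold 14.5 194 300 (6, 7)
gold 17.0 224 299 (8, 8)
gold 23.5 288 276 (11, 11)
gold 15.0 198 269 (10, 13)
gold 45.5 303 262 (12, 12)
gold 98.0 244 200 (15, 10)
[[251.8 190.1]
 [251.9 202.3]]
[251 190]
```

Contact came at TCP z 0.0638, as expected for the ring lying on the hob. Before viewing, I'll put the camera straight over the shaft to measure the flat's angle.

```bash
python3 nudge.py '[[-0.04,0,0.02,0,0.066],[-0.04,0,0.02,0,0.066],[0,0,0.02,0,0.066],[0,0,0,0,0.066],[0,0,0,0,0.066]]'
python3 - <<'E'
from h import *
import pickle
o=env.observe(); print(np.array(o['position']).round(4),np.array(o['tool_rot'])[:2,:2].round(4).tolist())
im=grab('wrist','w9.png'); pickle.dump(im,open('w9.pkl','wb'))
u=proj(im,[[.4683,.198,.062],[.4683,.198,.09],[.4683,.198,.05]]); print(u.round(1))
c=u[1].astype(int); a=max(c[1]-60,0); b=c[0]-75; print('origin',b,a)
cv2.imwrite('pics/c9.png',cv2.resize(im['bgr'][a:a+120,b:b+150],(750,600),interpolation=cv2.INTER_CUBIC))
E
```

```text
time_s: 8.7
position: [0.3936, 0.216, 0.1131]
tool_rot: [[0.974, -0.227, -0.001], [-0.227, -0.974, -0.0], [-0.001, 0.001, -1.0]]
ft_force: [0.4, -0.1, 0.3]
grip_width: 0.0661
gripper_force: 0.0
[0.3936 0.216  0.1131] [[0.974, -0.2266], [-0.2266, -0.974]]
[[252.6  93.4]
 [252.9  95. ]
 [252.5  92.9]]
origin 177 35
```

View pics/c9.png

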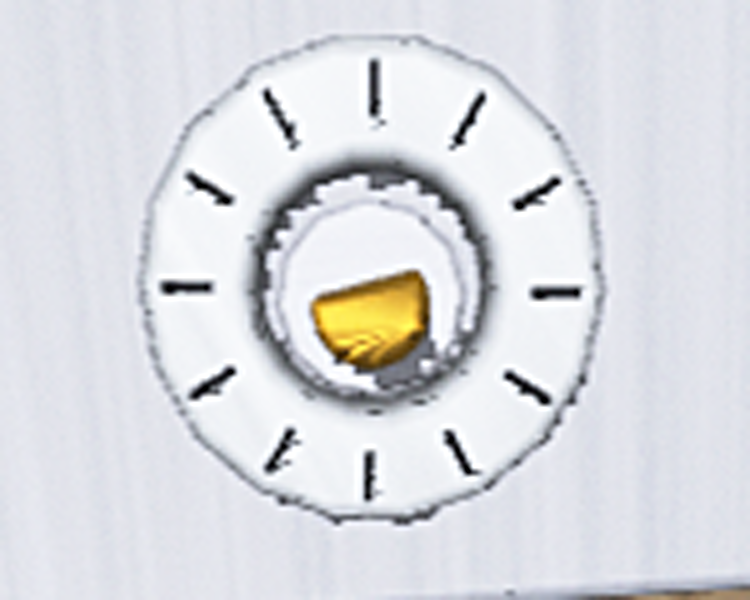

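The ring lies flat round the boss. The D's flat edge runs from (313,300) to (420,272) in the crop, facing image up and slightly left. I'll fit that edge now, and the knob's line from the top view.

```bash
python3 - <<'E'
from h import *
import pickle
im=pickle.load(open('w9.pkl','rb'))
big=cv2.resize(im['bgr'][35:155,177:327],(1500,1200),interpolation=cv2.INTER_CUBIC).astype(int)
g=((big[:,:,2]-big[:,:,0])>60).astype(np.uint8)
n,l,st,_=cv2.connectedComponentsWithStats(g); k=1+st[1:,4].argmax(); m=l==k
print(st[k])
cols=np.arange(650,825,5); pts=np.array([[x,np.where(m[:,x])[0].min()] for x in cols],float)
to=lambda q:(np.array(q)+.5)/10-.5+[177,35]
W=np.array([onz(im,to(q),.088)[:2] for q in pts])
c=W.mean(0); d=np.linalg.svd(W-c)[2][0]; d*=-np.sign(d[1]) ; nrm=np.array([-d[1],d[0]]); nrm*=np.sign(nrm[0])
print('flat normal yaw',np.degrees(np.arctan2(nrm[1],nrm[0])),'resid mm',1e3*np.abs((W-c)@nrm).max(),'mid flat',c)
ys,xs=np.where(m); B=np.array([onz(im,to(q),.088)[:2] for q in cv2.convexHull(np.c_[xs,ys].astype(np.int32))[:,0].astype(float)])
t=np.array([-nrm[1],nrm[0]]); print('extent along t',(B@t).min(),(B@t).max(),np.ptp(B@t),'along n',(B@nrm).min(),(B@nrm).max(),np.ptp(B@nrm))
far=(B@nrm).min(); mt=((B@t).min()+(B@t).max())/2
print('centre est',mt*t+((B@nrm).max()-.002)*nrm)
# knob
ims=pickle.load(open('i0.pkl','rb')); i=ims['top']
from h import proj
sub=i['bgr'][220:248,275:303].astype(int).max(2); print(sub[4:24,6:24])
E
```

```text
[  624   545   232   189 31121]
flat normal yaw 1.7065921810193507 resid mm 0.08311041995835226 mid flat [0.47017339 0.19898731]
extent along t 0.17947846128545092 0.19085118119009437 0.011372719904643447 along n 0.46817812687966154 0.47597520138069593 0.007797074501034396
centre est [0.46825053 0.19919826]
[[111 115 132 138 127 125 119 109  98 103 118 121 116 108 104 117 120 131]
 [ 92 101 108 115 116 123 121 111 102  89  98 115 116 122 119 124 131 131]
 [ 81  92  90  92 108 127 122 106  97 114 112 114 109 113 109 128 131 130]
 [ 97  95  94  87 101 109  79  60  85  99 135 120 115 116 111 126 128 133]
 [ 91  84  86  93  85  59  38 155 222  46  82 113 126 116 110 124 132 125]
 [102  93  85  64  40  32  29 108 162  69  39  56  93 118 106 117 137 128]
 [101 100  85  40  32  36  33  79 145 124  36  38  51  92 120 118 129 120]
 [ 87  85  44  32  39  43  36  47 105 131  38  37  44  65 111 126 119 115]
 [ 90  80  29  35  49  42  32  37  96 136  36  39  43  53  89 125 123 128]
 [ 84  69  28  38  53  47  31  35  58  69  38  36  46  40  79 141 134 139]
 [ 92  66  27  39  52  50  40  34  48  46  40  39  43  39  74 138 133 129]
 [ 98  71  31  37  51  47  41  34  42  46  41  41  41  38  67 130 136 118]
 [110  95  26  33  42  47  42  32  43  45  46  39  42  41  70 136 139 119]
 [123  98  34  30  41  49  48  28  40  49  44  39  38  34  74 129 127 135]
 [126 106  50  31  36  42  48  33  37  48  42  40  32  45  96 118 118 133]
 [117 108  89  44  28  30  39  34  36  43  45  37  50  92 115 118 121 137]
 [121 116 112 105  66  27  28  29  31  31  34  43  78 126 125 121 119 119]
 [124 121 113 114 109  90  64  36  34  34  39  75 125 137 124 125 121 121]
 [119 119 112 114 112  98  92  83  49  72 101 106 127 137 136 127 125 127]
 [124 118 115 115 114 108 107 107 103 101 105  99 111 131 138 126 136 133]]
```

The flat faces world yaw +1.7°, with the axis at about (0.4683, 0.199). Now over to the knob.

```bash
python3 nudge.py '[[0,0,-0.04,0,0.05],[0.01,0.042,-0.02,0,0.04],[0.01,0.042,-0.02,0,0.04],[0.01,0.042,0,0,0.04],[0.01,0.042,0,0,0.04],[0.01,0.042,0,0,0.04],[0.01,0.042,0,0,0.04],[0.01,0.042,0,0,0.04],[0.01,0.042,0,0,0.04],[0.01,0.042,0,0,0.04]]' 40
python3 nudge.py '[[0.01,0.048,0,0,0.04],[0,0,0,0,0.04],[0,0,0,0,0.04]]'
cat > knob.py <<'E'
from h import *
import sys
o=env.observe(); p=np.array(o['position']);R=np.array(o['tool_rot']); print('tcp',p.round(4),R.round(4).tolist())
im=grab('wrist',sys.argv[1]); X=eval(sys.argv[2]); u=proj(im,[X])[0]; print('pred',u.round(1))
S=8;r=60; a,b=int(u[1])-r,int(u[0])-r; a=max(a,0)
big=cv2.resize(im['bgr'][a:a+2*r,b:b+2*r],None,fx=S,fy=S,interpolation=cv2.INTER_CUBIC).astype(int)
to=lambda q:(np.array(q)+.5)/S-.5+[b,a]
dark=(big.max(2)<70).astype(np.uint8); n,l,st,ce=cv2.connectedComponentsWithStats(dark); k=1+st[1:,4].argmax()
print('dark',st[k]/S+np.array([b,a,0,0,0]),to(ce[k]).round(1))
near=cv2.dilate(cv2.morphologyEx((l==k).astype(np.uint8),cv2.MORPH_CLOSE,np.ones((25,25))),np.ones((5,5)))
wh=((big.min(2)>120)&(big.max(2)-big.min(2)<40)).astype(np.uint8)&near
n,l2,st2,ce2=cv2.connectedComponentsWithStats(wh)
for j in 1+np.argsort(-st2[1:,4])[:2]:
    ys,xs=np.where(l2==j); P=np.c_[xs,ys].astype(float)
    W=np.array([onz(im,to(q),.042)[:2] for q in P[::7]]); c=W.mean(0); d=np.linalg.svd(W-c,full_matrices=False)[2][0]; d*=np.sign(d[0])
    t=(W-c)@d; w=(W-c)@np.array([-d[1],d[0]])
    print('white',st2[j]/S,'px',to(ce2[j]).round(1),'mid',c.round(4),'yaw',np.degrees(np.arctan2(d[1],d[0])).round(1),'ends',(c+d*t.min()).round(4),(c+d*t.max()).round(4),'width',np.ptp(w).round(4))
E
python3 knob.py w10.png '[.437,-.23,.03]'
```

```text
time_s: 9.75
position: [0.3954, -0.1752, 0.1943]
tool_rot: [[0.974, -0.227, 0.002], [-0.227, -0.974, -0.001], [0.002, 0.001, -1.0]]
ft_force: [1.0, 1.5, 0.7]
grip_width: 0.0402
gripper_force: 0.0
time_s: 10.05
position: [0.3942, -0.2229, 0.1937]
tool_rot: [[0.973, -0.229, 0.0], [-0.229, -0.973, -0.0], [0.001, 0.0, -1.0]]
ft_force: [0.7, 0.5, -0.4]
grip_width: 0.0397
gripper_force: 0.0
tcp [ 0.3942 -0.2229  0.1937] [[0.9734, -0.229, 0.0005], [-0.229, -0.9734, -0.0003], [0.0005, 0.0001, -1.0]]
pred [248.4 127. ]
dark [  230.75    107.5      40.375    46.    10094.   ] [251.2 129.3]
white [60.875 59.875  1.25   3.875 14.5  ] px [249.1 127.7] mid [ 0.4378 -0.2308] yaw -6.4 ends [ 0.4366 -0.2307] [ 0.4398 -0.231 ] width 0.0007
white [51.25  46.875  3.375  1.5   10.125] px [240.3 112.7] mid [ 0.4526 -0.2263] yaw 66.3 ends [ 0.452  -0.2275] [ 0.453  -0.2254] width 0.0007
```

No picture views are left, so I'll read the knob's line from pixel values.

```bash
python3 -c "
import cv2
i=cv2.imread('pics/w10.png').max(2)
for r in range(102,158): print(r,' '.join('%3d'%v for v in i[r,226:276]))"
```

```text
102 208 222 225 214 203 195 187 186 187 195 200 203 203 203 196 191 182 173 174 181 195 206 207 206 210 212 210 205 205 201 196 191 190 192 202 205 195 194 189 186 191 191 200 211 218 224 211 204 200 205
103 190 204 205 195 182 175 171 176 183 189 188 193 196 199 198 195 182 183 173 179 196 205 212 213 216 218 218 216 214 208 205 194 186 197 197 201 197 191 183 182 182 185 192 205 220 226 219 207 202 210
104 174 181 181 167 162 151 159 166 179 191 196 201 206 205 203 193 190 184 179 187 197 215 218 227 229 230 229 225 226 221 212 200 195 198 199 201 195 180 175 171 174 174 181 197 213 224 230 214 202 212
105 163 160 148 143 139 137 144 159 179 190 203 208 219 211 200 194 196 194 196 197 214 227 236 238 237 234 230 224 224 226 219 211 211 207 200 207 193 182 176 168 168 161 168 182 208 228 230 218 206 201
106 161 152 145 138 136 136 139 154 172 191 200 206 213 212 203 198 195 199 203 212 226 230 231 231 225 225 222 223 225 226 223 221 217 208 207 203 195 183 176 160 158 150 154 176 206 227 230 214 203 194
107 169 153 149 140 129 127 133 148 164 183 194 198 203 202 201 200 199 201 210 
[... 9623 characters left out ...]
 192 193 198 195 188 178 178 183 192 195 198 193 191 190 196 199 204 213 210 208 212 217
155 179 180 191 189 186 182 188 195 206 205 196 194 192 194 193 195 196 201 201 196 187 186 186 197 196 193 187 181 187 185 179 171 173 171 179 188 195 200 197 199 203 203 210 219 217 201 195 195 193 197
156 171 182 187 185 178 168 169 178 188 195 194 195 187 192 196 193 199 197 198 194 190 186 188 184 184 178 180 179 178 165 163 162 168 187 199 205 204 201 204 202 207 205 209 209 198 184 173 167 166 166
157 176 185 191 182 173 162 161 180 197 205 207 201 189 186 191 195 195 196 199 205 195 187 185 186 169 170 173 182 183 174 160 163 177 197 215 220 209 204 197 201 207 202 197 192 184 167 154 150 156 162
```

```bash
cat > kl.py <<'E'
from h import *
import sys
o=env.observe(); p=np.array(o['position']);R=np.array(o['tool_rot']); print('tcp',p.round(4),'yaw',np.degrees(np.arctan2(R[1,0],R[0,0])).round(2))
im=grab('wrist'); 
def line(im,box,z):
    a,b,c,d=box; g=im['bgr'][a:b,c:d].astype(int).min(2); l=cv2.connectedComponentsWithStats((g>150).astype(np.uint8)); 
    best=None
    for j in range(1,l[0]):
        x,y,w,h,A=l[2][j]
        if x>0 and y>0 and x+w<d-c and y+h<b-a and A>15 and (best is None or A>l[2][best][4]): best=j
    ys,xs=np.where(l[1]==best); W=np.array([onz(im,(x+c,y+a),z)[:2] for x,y in zip(xs,ys)])
    m=W.mean(0); v=np.linalg.svd(W-m,full_matrices=False)[2][0]; v*=np.sign(v[0]); t=(W-m)@v
    return m,v,t.min(),t.max(),(xs.mean()+c,ys.mean()+a)
box=eval(sys.argv[1])
m,v,t0,t1,uv=line(im,box,float(sys.argv[2])); print('mid',m.round(4),'yaw',np.degrees(np.arctan2(v[1],v[0])).round(1),'len mm',(t1-t0)*1e3,'tip',(m+v*t1).round(4),'px',uv)
c=m+v*(t1-.0235); print('knob centre',c.round(4))
if len(sys.argv)>3:
    import pickle; i=pickle.load(open('i0.pkl','rb'))
    print('tri tip', tri([(im,proj(im,[[*(m+v*t1),.042]])[0]),(i['top'],(289,228))]), tri([(im,proj(im,[[*(m+v*t1),.042]])[0]),(i['side'],(177+29+178/6.5-20-9,0)) ]) if 0 else '')
E
python3 kl.py '[108,135,232,256]' .042 1
```

```text
tcp [ 0.3942 -0.2218  0.1937] yaw -13.14
mid [ 0.4446 -0.2275] yaw 14.2 len mm 16.828754776428873 tip [ 0.4529 -0.2254] px (np.float64(245.0), np.float64(120.78481012658227))
knob centre [ 0.4302 -0.2312]
tri tip (array([ 0.45132625, -0.22607396,  0.03751759]), [np.float64(0.0015589629564581355), np.float64(0.0015589629564581647)])
```

```bash
python3 - <<'E'
from h import *
im=grab('wrist')
print('foot c',onz(im,(250.5,127.3),0).round(4),'diam',np.linalg.norm(onz(im,(230.5,127),0)-onz(im,(270.5,127),0)),np.linalg.norm(onz(im,(250,107.2),0)-onz(im,(248,147.3),0)))
f,b=onz(im,(239.5,109.3),.042),onz(im,(255,152.5),.042); d=(f-b)/np.linalg.norm(f-b)
print('bar',f.round(4),b.round(4),np.linalg.norm(f-b),np.degrees(np.arctan2(d[1],d[0])),'origin',(f-d*.024).round(4),(b+d*.019).round(4))
E
```

```text
foot c [ 0.4325 -0.2291  0.    ] diam 0.04211038870648543 0.041861729649529736
bar [ 0.4557 -0.2244  0.042 ] [ 0.414  -0.2292  0.042 ] 0.04198388395041814 6.599670760741241 origin [ 0.4319 -0.2271  0.042 ] [ 0.4329 -0.227   0.042 ]
```

The knob sits at (0.4323, −0.2298) with yaw 14.2°. The triangulated pointer height is 38 mm and the foot measures 42 mm across, both consistent. I'll turn and go down over it.

```bash
python3 nudge.py '[[0,0,0,-8.3,0.04],[0,0,0,-8.3,0.04],[0,0,0,-8.3,0.04],[0,0,0,-2.4,0.04],[0.035,0.017,0.04,0,0.04],[0,0,0.04,0,0.04],[0,0,0,0,0.04],[0,0,0,0,0.04]]' 70
python3 - <<'E'
from h import *
im=grab('wrist','w11.png'); o=env.observe(); print(o['position'],np.degrees(np.arctan2(o['tool_rot'][1,0],o['tool_rot'][0,0])))
c=np.array([.4323,-.2298]);d=np.array([np.cos(np.radians(14.2)),np.sin(np.radians(14.2))])
u=proj(im,[[*(c+d*a),.042] for a in(.024,.007,0,-.019)]); print(u.round(1))
a,b=int(u[0,1])-12,int(u[2,0])-24
i=im['bgr'].max(2)
for r in range(a,a+64,2): print(r,' '.join('%3d'%v for v in i[r,b:b+50]))
print(b)
E
python3 kl.py '[190,262,215,290]' .042
```

```text
time_s: 11.0
position: [0.4285, -0.228, 0.1183]
tool_rot: [[0.969, 0.247, -0.0], [0.247, -0.969, 0.0], [-0.0, -0.001, -1.0]]
ft_force: [-0.5, -0.4, 1.1]
grip_width: 0.0399
gripper_force: 0.0
[ 0.42880916 -0.22850096  0.11917963] 14.263723932082172
[[255.7 166.5]
 [255.6 189.4]
 [255.5 198.5]
 [255.4 222.3]]
154 163 160 153 145 140 139 131 131 138 136 133 142 146 153 150 139 140 151 158 169 176 185 188 198 207 202 201 196 199 196 192 194 183 188 197 205 206 212 205 199 188 189 189 192 197 194 182 175 168 172
156 173 176 181 183 171 164 157 154 144 140 139 137 138 143 153 158 158 158 158 160 167 170 178 182 184 192 197 197 204 208 204 208 207 213 218 222 224 220 221 222 220 213 209 202 196 194 187 176 170 176
158 206 205 197 191 177 164 158 148 149 146 141 145 141 142 154 159 160 170 171 181 179 183 193 168 116 127 149 186 207 214 213 218 217 219 224 235 237 237 234 233 228 228 218 214 207 203 199 188 193 203
160 175 182 182 177 172 160 149 152 154 160 157 158 155 161 168 138  83  58  44  28  28  23  19  12  18  22  25  17  21  18  20  27  47  58  61 116 183 212 216 222 230 227 228 227
[... 5827 characters left out ...]
  m=W.mean(0); v=np.linalg.svd(W-m,full_matrices=False)[2][0]; v*=np.sign(v[0]); t=(W-m)@v
  ret = ret.dtype.type(ret / rcount)
Traceback (most recent call last):
  File "kl.py", line 15, in <module>
    m,v,t0,t1,uv=line(im,box,float(sys.argv[2])); print('mid',m.round(4),'yaw',np.degrees(np.arctan2(v[1],v[0])).round(1),'len mm',(t1-t0)*1e3,'tip',(m+v*t1).round(4),'px',uv)
                 ~~~~^^^^^^^^^^^^^^^^^^^^^^^^^^^
  File "kl.py", line 12, in line
    m=W.mean(0); v=np.linalg.svd(W-m,full_matrices=False)[2][0]; v*=np.sign(v[0]); t=(W-m)@v
                   ~~~~~~~~~~~~~^^^^^^^^^^^^^^^^^^^^^^^^^
numpy.linalg.LinAlgError: 1-dimensional array given. Array must be at least two-dimensional
```

The white line stands exactly vertical in the image (column 257), so the yaw is aligned to within 1°. It needs about 3 mm of correction in x and y, then down and grip.

```bash
python3 nudge.py '[[0.0026,0.0029,0.03,0,0.032],[0,0,0.03,0,0.032],[0,0,0.015,0,0.032],[0,0,0.006,0,0.032],[0,0,0,0,0.032]]' 70; python3 nudge.py '[[0,0,0.001,0,0.01],[0,0,0,0,0.01],[0,0,0,0,0.01],[0,0,0,0,0.01]]' 70
```

```text
time_s: 11.6
position: [0.4319, -0.2311, 0.0374]
tool_rot: [[0.969, 0.245, 0.001], [0.245, -0.969, -0.001], [0.001, 0.001, -1.0]]
ft_force: [0.4, 0.1, 0.7]
grip_width: 0.032
gripper_force: 0.0
time_s: 12.0
position: [0.4321, -0.2313, 0.0369]
tool_rot: [[0.969, 0.246, 0.002], [0.246, -0.969, -0.002], [0.001, 0.002, -1.0]]
ft_force: [-0.9, -0.1, 5.8]
grip_width: 0.012
gripper_force: 69.3
```

Gripped. The width reads 12 mm for the 14 mm bar, the same 2 mm offset as on the ring. I'll lift and check the line's place in the hand.

```bash
python3 nudge.py '[[0,0,-0.03,0,0.01],[0,0,-0.05,0,0.01],[0,0,-0.05,0,0.01],[0,0,0,6.3,0.01],[0,0,0,6.2,0.01],[0,0,0,0,0.01]]'
cat > inh.py <<'E'
from h import *
o=env.observe(); p=np.array(o['position']);R=np.array(o['tool_rot']); print('tcp',p.round(4),'yaw',np.degrees(np.arctan2(R[1,0],R[0,0])).round(2),o['grip_width'])
im=grab('wrist','inh.png'); g=im['bgr'].astype(int)
u=proj(im,[p+R@[x,0,-.005] for x in (.024,.007,0)]); print('expect rows for 24,7,0mm',u.round(1).tolist())
sub=g[200:300,225:285].min(2); l=cv2.connectedComponentsWithStats((sub>130).astype(np.uint8))
for j in range(1,l[0]):
    if l[2][j][4]>25:
        ys,xs=np.where(l[1]==j); q=np.polyfit(ys,xs,1); print(l[2][j]+[225,200,0,0,0],'slope deg',np.degrees(np.arctan(q[0])).round(2))
E
python3 inh.py
```

```text
time_s: 12.6
position: [0.4316, -0.2308, 0.1665]
tool_rot: [[1.0, 0.029, 0.001], [0.029, -1.0, -0.001], [0.001, 0.001, -1.0]]
ft_force: [-0.3, 0.5, -0.6]
grip_width: 0.0122
gripper_force: 68.5
tcp [ 0.4316 -0.2308  0.1665] yaw 1.67 0.012173532657166912
expect rows for 24,7,0mm [[251.9, 218.6], [251.9, 251.6], [251.9, 264.4]]
[248 226   6  31 156] slope deg -0.2
[225 272   7   9  30] slope deg 29.08
[271 272  10   8  31] slope deg -36.2
```

The line is straight in the hand (−0.2°) at yaw 1.67°, which matches the flat at 1.7°. Comparing knob and ring in the hand with the TCP that seated the ring, the insertion TCP is about (0.4689, 0.1982).

```bash
python3 nudge.py '[[0.0055,-0.0475,0,0,0.01],[0.0055,-0.0475,0,0,0.01],[0.0055,-0.0475,0,0,0.01],[0.0055,-0.0475,0,0,0.01],[0.0055,-0.0475,0,0,0.01],[0.0055,-0.0475,0,0,0.01],[0.0055,-0.0475,0,0,0.01],[0.0055,-0.0475,0,0,0.01],[0.0055,-0.0475,0,0,0.01],[0,0,0,0,0.01]]' 80; python3 nudge.py '[[0,0,0.015,0,0.01],[0,0,0.015,0,0.01],[0,0,0,0,0.01],[0,0,0,0,0.01]]'; python3 inh.py
```

```text
time_s: 13.65
position: [0.4678, 0.2026, 0.1654]
tool_rot: [[0.999, 0.039, 0.0], [0.039, -0.999, 0.001], [0.0, -0.001, -1.0]]
ft_force: [-0.3, -1.2, -0.5]
grip_width: 0.012
gripper_force: 78.6
time_s: 14.05
position: [0.4684, 0.1976, 0.1358]
tool_rot: [[1.0, 0.031, -0.0], [0.031, -1.0, -0.0], [-0.0, 0.0, -1.0]]
ft_force: [-0.1, 0.0, -0.6]
grip_width: 0.0122
gripper_force: 78.6
tcp [0.4684 0.1976 0.1358] yaw 1.77 0.012214809157491022
expect rows for 24,7,0mm [[251.9, 218.6], [251.9, 251.6], [251.9, 264.4]]
[277 200   8   7  32] slope deg 22.56
[248 226   7  31 166] slope deg 0.06
```

```bash
python3 nudge.py '[[0.0005,-0.0006,0.005,0,0.01],[0,0,0.003,0,0.01],[0,0,0,0,0.01]]'; python3 nudge.py '[[0,0,0.002,0,0.01],[0,0,0,0,0.01]]';  python3 nudge.py '[[0,0,0.002,0,0.01],[0,0,0,0,0.01]]'
```

```text
time_s: 14.4
position: [0.4686, 0.1985, 0.1272]
tool_rot: [[1.0, 0.03, -0.001], [0.03, -1.0, -0.0], [-0.001, 0.0, -1.0]]
ft_force: [0.4, 0.4, -0.5]
grip_width: 0.0121
gripper_force: 78.6
time_s: 14.6
position: [0.4687, 0.1986, 0.1253]
tool_rot: [[1.0, 0.03, -0.0], [0.03, -1.0, -0.0], [-0.0, 0.0, -1.0]]
ft_force: [0.1, 1.0, -0.3]
grip_width: 0.0119
gripper_force: 78.6
time_s: 14.8
position: [0.4687, 0.1986, 0.1233]
tool_rot: [[1.0, 0.03, -0.0], [0.03, -1.0, -0.0], [-0.0, 0.0, -1.0]]
ft_force: [-0.0, -0.4, -0.4]
grip_width: 0.0118
gripper_force: 78.6
```

There's no resistance 4 mm past the tip, so the shaft is entering the bore. Continuing.

```bash
python3 nudge.py '[[0,0,0.002,0,0.01],[0,0,0,0,0.01]]';  python3 nudge.py '[[0,0,0.002,0,0.01],[0,0,0.002,0,0.01],[0,0,0,0,0.01]]'; python3 nudge.py '[[0,0,0.002,0,0.01],[0,0,0.002,0,0.01],[0,0,0,0,0.01]]'
```

```text
time_s: 15.0
position: [0.4686, 0.1986, 0.1213]
tool_rot: [[1.0, 0.03, -0.0], [0.03, -1.0, -0.0], [-0.0, 0.0, -1.0]]
ft_force: [-0.1, -0.1, -0.2]
grip_width: 0.012
gripper_force: 78.6
time_s: 15.3
position: [0.4686, 0.1986, 0.1172]
tool_rot: [[1.0, 0.03, -0.001], [0.03, -1.0, -0.0], [-0.001, 0.0, -1.0]]
ft_force: [-0.7, 0.0, -0.4]
grip_width: 0.0122
gripper_force: 78.6
time_s: 15.6
position: [0.4686, 0.1986, 0.1132]
tool_rot: [[1.0, 0.03, -0.001], [0.03, -1.0, -0.0], [-0.001, 0.0, -1.0]]
ft_force: [0.1, -0.5, -1.2]
grip_width: 0.0119
gripper_force: 78.6
```

```bash
python3 nudge.py '[[0,0,0.002,0,0.01],[0,0,0.002,0,0.01],[0,0,0,0,0.01]]'; python3 nudge.py '[[0,0,0.002,0,0.01],[0,0,0,0,0.01]]'; python3 nudge.py '[[0,0,0.001,0,0.01],[0,0,0.001,0,0.01],[0,0,0,0,0.01]]'
```

```text
time_s: 15.9
position: [0.4687, 0.1986, 0.1092]
tool_rot: [[1.0, 0.03, -0.0], [0.03, -1.0, -0.0], [-0.0, 0.0, -1.0]]
ft_force: [0.0, 0.5, -0.9]
grip_width: 0.0114
gripper_force: 78.6
time_s: 16.1
position: [0.4688, 0.1986, 0.1077]
tool_rot: [[1.0, 0.03, 0.0], [0.03, -1.0, 0.0], [0.0, -0.0, -1.0]]
ft_force: [-1.7, -1.2, 4.6]
grip_width: 0.0119
gripper_force: 79.2
time_s: 16.4
position: [0.4689, 0.1986, 0.106]
tool_rot: [[1.0, 0.03, 0.001], [0.03, -1.0, 0.0], [0.001, -0.0, -1.0]]
ft_force: [-1.9, -0.4, 6.8]
grip_width: 0.0121
gripper_force: 79.4
```

The knob seated at about TCP z 0.108, as expected, and the spring is now resisting. I'll press on toward the stop.

```bash
python3 nudge.py '[[0,0,0.001,0,0.01],[0,0,0.001,0,0.01],[0,0,0,0,0.01]]'; python3 nudge.py '[[0,0,0.001,0,0.01],[0,0,0.001,0,0.01],[0,0,0,0,0.01],[0,0,0,0,0.01]]'; python3 nudge.py '[[0,0,0.001,0,0.01],[0,0,0,0,0.01],[0,0,0,0,0.01]]'
```

```text
time_s: 16.7
position: [0.4689, 0.1987, 0.1041]
tool_rot: [[1.0, 0.03, 0.001], [0.03, -1.0, 0.0], [0.001, -0.0, -1.0]]
ft_force: [-2.1, 0.4, 9.3]
grip_width: 0.012
gripper_force: 79.7
time_s: 17.1
position: [0.469, 0.1987, 0.1027]
tool_rot: [[1.0, 0.03, 0.001], [0.03, -1.0, 0.0], [0.002, -0.0, -1.0]]
ft_force: [-3.4, -1.3, 13.1]
grip_width: 0.0122
gripper_force: 80.7
time_s: 17.4
position: [0.469, 0.1987, 0.1025]
tool_rot: [[1.0, 0.03, 0.002], [0.03, -1.0, 0.0], [0.002, -0.0, -1.0]]
ft_force: [-5.6, -1.7, 20.9]
grip_width: 0.0119
gripper_force: 81.8
```

Force rose 5 → 9 → 13 → 21 N and motion stopped after about 6 mm, so the shaft is at its stop. I'll check the grip once more and hand in.

```bash
python3 nudge.py '[[0,0,0,0,0.01],[0,0,0,0,0.01]]'; python3 inh.py; python3 -c "
from rig import env
print(env.close_job())"
```

```text
time_s: 17.6
position: [0.469, 0.1987, 0.1025]
tool_rot: [[1.0, 0.03, 0.002], [0.03, -1.0, 0.0], [0.002, -0.0, -1.0]]
ft_force: [-5.5, -0.6, 21.3]
grip_width: 0.0118
gripper_force: 81.8
tcp [0.469  0.1987 0.1025] yaw 1.73 0.011761695691302514
expect rows for 24,7,0mm [[252.0, 218.6], [251.9, 251.6], [251.9, 264.4]]
[278 200   7  16  69] slope deg 7.89
[248 226   7  31 136] slope deg -0.26
the job is handed in; nothing more can be done
None
```

The ring plate lies flat over the boss and is released, and the knob is fully on the shaft with its flat matched; I handed in at about 18 s, still gripping it pressed to the stop at about 21 N.

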